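# Park the hinge pin and hold the door stile's hinge leaf in line

### The job

Get this hinge ready for pinning: by its upright knob, draw the hinge pin back along its track until the slide's pointer stands at the mark, the pin out of the gap but its tip still in the near knuckle. Then pick up the loose door stile and lower its knuckle into the gap between the fixed jamb's two knuckles, stile upright and holes in line. Finish still holding it there in the gripper, free of the jamb and off the table, and leave the tin, bowl and sanding block where they are.

Things in the scene. Friction and masses are not known exactly. Their poses are not given: they have to be found in the camera images.
- jamb_axis (a point): point on the hinge axis of the fixed timber jamb (118 mm high block, 60 deep, 240 long), 120 mm up, midway between its 2 steel knuckles (tubes 24 mm outside, 15 mm hole, y = 18 to 40 and -18 to -40 mm: a 36 mm gap, open above, below and to -x). y: along the axis, towards the pin's slide; x: level, towards the block (its face is at x = 20 mm; the stile belongs on the -x side); z up
- pin (a joint): slide of the 7 mm hinge pin, m: 0 = pin right through the gap, grows as it is drawn out along the jamb's +y, end stop 0.090; 0.062 at the mark, the tip then in the middle of the near (+y) knuckle (it leaves the gap at 0.051, the knuckle at 0.073). Stays where left; friction about 2 N
- pin_knob (a point): point to grasp on the black upright knob of the pin's slide: square post 16 x 16 mm, from 17 mm below to 18 mm above this point, on a 23 x 30 mm carriage. It lies 50 mm behind (+x) the hinge axis and 35 mm above it (155 mm up) and moves along the jamb's y. Same axes as the jamb
- park_mark (a point): where pin_knob stands when the slide is at its mark, two short black bars on the block's top, either side of the track; the carriage has a small pointer on its far side, and the bent pin's arm leaves it on the near side, both in line with the knob. Same axes as the jamb
- stile_center (a point): centre of the loose door stile, a timber block 50 (x) x 44 (y) x 70 (z) mm standing on the table, 0.15 to 0.31 kg; this point is 35 mm above its underside. A 4 mm steel leaf lies on its top and juts out to +x with one knuckle; grasp the timber across its y sides. x points to the knuckle, z up
- stile_knuckle (a point): centre of the stile's steel knuckle, a tube 28 mm long (along y), 24 mm outside, 15 mm hole. It lies 55 mm ahead (+x) of the stile's centre and 37 mm above it (72 mm above the underside). Same axes as the stile; it shall come to jamb_axis with the x and y axes the same way
- pigment_tin: bystander: round tin, diameter 62, 49 mm high, origin at its underside; leave it alone
- rubber_bowl: bystander: mixing bowl, diameter 101, 56 mm high, origin at its underside; leave it alone
- sanding_cork: bystander: cork sanding block 36 x 62 x 26 mm, origin at its underside; leave it alone
There are look-alikes about, which are no part of the job. Leave any red look-alike of the part that bears stile_center alone.

How it is judged:
By the outcome, as a careful person would: the job done as asked, in the order asked, and still so for the second after the job is handed in, while the arm keeps its last pose, push and grip.
It also fails if it takes over 48 s, if anything falls off the work surface, if the arm or the gripper's body presses on something with over 40 N, if the wrist force passes 120 N, or if a joint passes its speed limit or range.

### The arm

A 7-joint arm with a two-finger parallel gripper is mounted at the origin on a cart in front of the work surface, level with it; the furniture and walls round the work are solid. World frame = base frame: x ahead of the robot, y to its left, z up, the work surface at z = 0. Lengths are in m, angles in rad, forces in N, time in s.
With the tool pointing down it reaches from about 0.4 to 0.85 m from the base axis. Payload 10.4 kg.
Tool frame: the origin (TCP) lies midway between the tips of the shut fingers; the grasp point (between the pads) lies 19 mm behind it; z points along the fingers, y is the line along which they close (so a half turn about z gives the same grasp; the last joint's range is limited). The gripper opens to 87 mm and grips with 3 to 60 N. Pads are 19 mm wide; open, the fingers measure 117 mm over their backs; the gripper's body (75 mm by 190 mm) begins 51 mm behind the grasp point.
Start: joints at [-1.281, 0.332, -0.065, 1.46, 0.022, 1.35, -0.088], TCP at [0.192, 0.595, 0.223] pointing down, gripper open.
Joint ranges: [-2.6, 2.6], [-0.5, 2.12], [-1.47, 1.34], [0.16, 2.42], [-1.27, 4.41], [0.06, 2.06], [-2.6, 2.6]. Speed limits (rad/s): [2.22, 2.22, 2.79, 2.79, 3.14, 3.14, 3.14].

### API

Orientations are given as a unit quaternion [x, y, z, w].
In Python, from bench import sensors, eyes, order gives the robot as it stands.
- The arm moves only by the tool arm_command, never from a script. Its argument "steps" is a list of rows, each an object with "rot": the turn, a rotation vector about the world's x, y, z in degrees, a list of three; "slide": the shift along the world's x, y, z in m, a list of three; "grip": the opening, from 0 (shut) to 1 (fully open). A call has exactly 8 rows; each row shifts and turns the commanded pose from where the row before left it; what a row does not reach is not made up. A row lasts 1/8 s, in which the tool goes at most 62.5 mm and 10.7 degrees, less where a joint would pass 70% of its speed; a pose out of reach is approached as far as the arm can. A call with a gripper value outside its range is refused whole. The fingers move at their own pace and stop on an object; "newtons" is the grip in N (left out, the last holds). Time passes only in rows, so rows that do not move let the fingers close, or fill a call up. It gives the time, the measured TCP pose, the force, the opening and the grip force at its end, in the units of the state.
- sensors.read_state(): the state, without advancing time (a new reading comes with each control period).
- eyes.camera(name): name is "side" or "top"; returns a dict with "pixels" (384x512x3 uint8, red, green, blue), "intrinsics" (3x3 intrinsics, pixels), "pose" (4x4, takes a point from camera to world coordinates). Camera axes: x right, y down, z forward; pixel columns grow to the right and rows downward; lengths in m; the calibration is good to about 2 mm. A picture is of the moment at which its call begins. There is no depth.
- order.close_job(): hands the job in; it is judged then, once.
Trained networks look in a picture, given as the dict that the camera call returned (one of the last four; its "shot" number tells which), for a name from the list of things; names that differ only in an ending like _2 or _b are one class to them, and where a whole thing is asked for, a point or a joint stands for the part that bears it (a point fixed in the world has none). Each returns a list of dicts, best first, with "conf" (0 to 1); they miss things now and then, are a little off and sometimes report something else, mostly with a low value. They report only what shows in the picture. A call takes as long as a camera call. They do not tell look-alikes from the thing itself.
- eyes.look_for(name, picture): "bbox" ([left, top, right, bottom] in pixels, round what is visible of it).
The state is a dict: "time": time; "joint_positions": joint angles; "joint_vel": joint speeds; "joint_torque": joint torques, N m; "ee_pos": TCP position; "eef_rot": TCP orientation; "ft_force": force on the tool from outside, world axes, zero at the start; "torque": the same for the moment, N m; "width": finger opening in m; "grip_force": force on a finger pad.
Only numpy, scipy, OpenCV 4.12 (cv2) and the standard library are available. Lean on these libraries where they do the work, as an engineer would, in place of code of your own. Each camera call takes 0.05 s, during which the arm holds its last target. There are 200 camera calls.

## Working session

There is one attempt and no reset: what is moved stays moved. The work goes in short steps, Python scripts to look and compute and a tool call to move; the robot and the scene stay as the last step left them, time stands still between calls to the robot, and variables do not carry over. Pictures are saved under pics/ and viewed, at most 10 in all, crops included, and the job is handed in when it is done.

Besides the shell and the picture viewer there is one more tool, called after "Request:" by a JSON object that holds its "method" and its "body". arm_command: Moves the arm, as the interface text tells. Its arguments: {"type":"object","properties":{"steps":{"type":"array","items":{"type":"object","properties":{"rot":{"type":"array","items":{"type":"number"}},"slide":{"type":"array","items":{"type":"number"}},"grip":{"type":"number"}}}},"newtons":{"type":"number"}},"required":["steps"]}

```bash
mkdir -p pics; ls; cat > h.py <<'E'
import numpy as np, cv2, pickle
from bench import sensors, eyes, order
def shot(n):
    p=eyes.camera(n); pickle.dump(p,open(f'pics/{n}.pkl','wb')); return p
def save(p,f): cv2.imwrite('pics/'+f,cv2.cvtColor(p['pixels'],cv2.COLOR_RGB2BGR))
def proj(p,X):
    T=np.array(p['pose']);K=np.array(p['intrinsics']);c=T[:3,:3].T@(np.array(X,float)-T[:3,3]);u=K@c;return u[:2]/u[2]
def ray(p,uv):
    T=np.array(p['pose']);K=np.array(p['intrinsics']);d=T[:3,:3]@np.linalg.solve(K,[uv[0],uv[1],1.]);return T[:3,3],d
def onz(p,uv,z):
    o,d=ray(p,uv);return o+d*(z-o[2])/d[2]
E
python3 - <<'E'
from h import *
np.set_printoptions(precision=4,suppress=True)
for n in['top','side']:
    p=shot(n);print(n,np.array(p['pose']),np.array(p['intrinsics']).tolist())
    for k in['jamb_axis','pin_knob','pin','stile_center','stile_knuckle','pigment_tin','rubber_bowl','sanding_cork']:
        for d in eyes.look_for(k,p)[:4]: print(k,np.round(d['bbox'],1).tolist(),round(d['conf'],2))
    save(p,n+'0.png')
s=sensors.read_state();print(s)
E
```

```text
pics
top [[ 0.0083 -0.993   0.1175  0.3718]
 [-0.9997 -0.0055  0.0238 -0.062 ]
 [-0.023  -0.1176 -0.9928  1.1551]
 [ 0.      0.      0.      1.    ]] [[475.6071539348475, 0.0, 263.46067297965345], [0.0, 475.6071539348475, 184.30402400785755], [0.0, 0.0, 1.0]]
jamb_axis [203.1, 119.4, 312.1, 163.5] 0.71
pin_knob [244.3, 123.0, 291.1, 159.3] 0.8
pin [245.3, 123.3, 292.7, 157.2] 0.7
stile_center [143.2, 142.2, 184.8, 168.9] 0.97
stile_center [348.9, 192.3, 380.8, 241.5] 0.83
stile_knuckle [350.7, 196.9, 378.3, 236.3] 0.7
stile_knuckle [142.9, 139.3, 183.4, 171.9] 0.67
stile_knuckle [245.0, 123.8, 295.7, 155.2] 0.44
pigment_tin [246.0, 127.2, 294.3, 157.5] 0.66
pigment_tin [355.2, 158.8, 387.2, 184.2] 0.63
rubber_bowl [193.6, 184.8, 233.1, 227.7] 0.75
rubber_bowl [355.9, 158.1, 384.9, 188.4] 0.44
rubber_bowl [271.1, 210.3, 295.8, 235.6] 0.22
sanding_cork [272.7, 211.0, 295.2, 234.4] 0.67
sanding_cork [192.2, 182.7, 233.5, 227.4] 0.27
side [[-0.9732 -0.1486  0.1754  0.329 ]
 [-0.2295  0.6736 -0.7026  0.6433]
 [-0.0137 -0.724  -0.6896  0.7787]
 [ 0.      0.      0.      1.    ]] [[469.9090
[... 523 characters left out ...]
239.9, 240.4, 293.1, 284.2] 0.4
rubber_bowl [242.6, 240.2, 294.4, 288.1] 0.62
rubber_bowl [193.5, 171.8, 234.3, 200.9] 0.35
sanding_cork [281.7, 208.0, 309.3, 236.5] 0.73
{'time': 0.9, 'joint_positions': array([-1.2806,  0.3322, -0.0647,  1.4601,  0.0216,  1.3499, -0.0885]), 'joint_vel': array([ 0.0004, -0.0002,  0.0002, -0.0002, -0.0012, -0.0009,  0.0022]), 'joint_torque': array([ -0.0004, -62.3046,   0.0245, -39.0099,  -0.061 ,   0.032 ,
        -0.0001]), 'ee_pos': array([0.1923, 0.5947, 0.2226]), 'eef_rot': array([0.1557, 0.9878, 0.0001, 0.    ]), 'ft_force': array([-0.5453, -0.1527,  0.7078]), 'torque': array([-0.0407,  0.0442,  0.0568]), 'grip_force': 0.0, 'width': 0.08706718698792064}
```

```bash
python3 - <<'E'
import cv2
a=cv2.imread('pics/top0.png');b=cv2.imread('pics/side0.png')
cv2.imwrite('pics/t1.png',cv2.resize(a[100:250,130:400],None,fx=2.9,fy=2.9,interpolation=cv2.INTER_CUBIC))
cv2.imwrite('pics/s1.png',cv2.resize(b[125:350,150:350],None,fx=2.6,fy=2.6,interpolation=cv2.INTER_CUBIC))
E
```

```text
(no output)
```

View pics/t1.png

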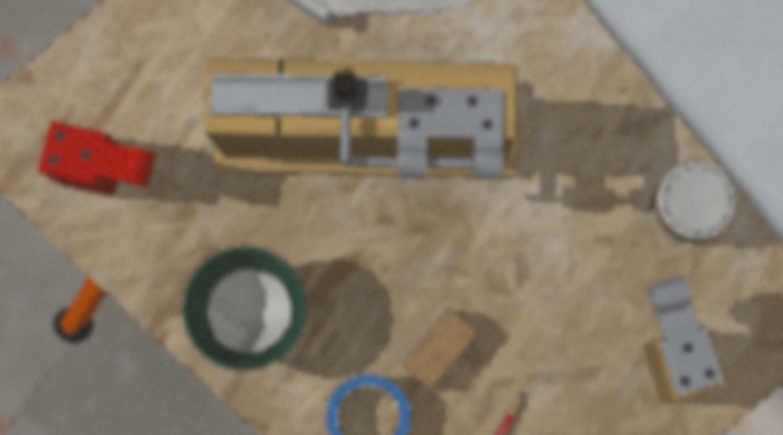

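View pics/s1.png

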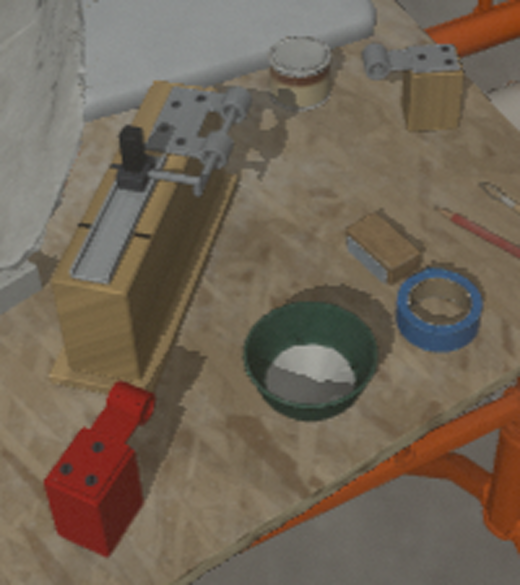

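The candidates for the stile are the red look-alike at top px (163,155) / side px (190,306), and the steel-and-timber piece at top px (365,218) / side px (310,158). I choose the timber one. The jamb is centred near top px (255,140). Its knuckles are near u≈272 and 298, v≈155, the knob is at (249,130), and the mark bars are at u≈227, v≈123 and 143. Next is a close crop to check.

```bash
python3 - <<'E'
import cv2,numpy as np
a=cv2.imread('pics/top0.png');b=cv2.imread('pics/side0.png')
def cr(im,u,v,s,w,h):
    c=cv2.resize(im[v:v+h//s,u:u+w//s],None,fx=s,fy=s,interpolation=cv2.INTER_LANCZOS4)
    c=cv2.copyMakeBorder(c,0,h-c.shape[0],0,w-c.shape[1],cv2.BORDER_CONSTANT)
    c=cv2.convertScaleAbs(c,alpha=1.3)
    for k in range(u-u%10+10,u+w//s,10):
        cv2.line(c,((k-u)*s,0),((k-u)*s,6),(0,0,255),1);cv2.putText(c,str(k),((k-u)*s-8,16),0,.32,(0,0,255))
    for k in range(v-v%10+10,v+h//s,10):
        cv2.line(c,(0,(k-v)*s),(6,(k-v)*s),(0,0,255),1);cv2.putText(c,str(k),(8,(k-v)*s+3),0,.32,(0,0,255))
    return c
t=np.hstack([cr(a,198,112,4,500,300),cr(a,345,190,5,300,300)])
d=np.hstack([cr(b,165,150,4,500,300)[:, :440],cr(b,284,136,7,360,300)])
cv2.imwrite('pics/c1.png',np.vstack([t,d]))
E
```

```text
(no output)
```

View pics/c1.png

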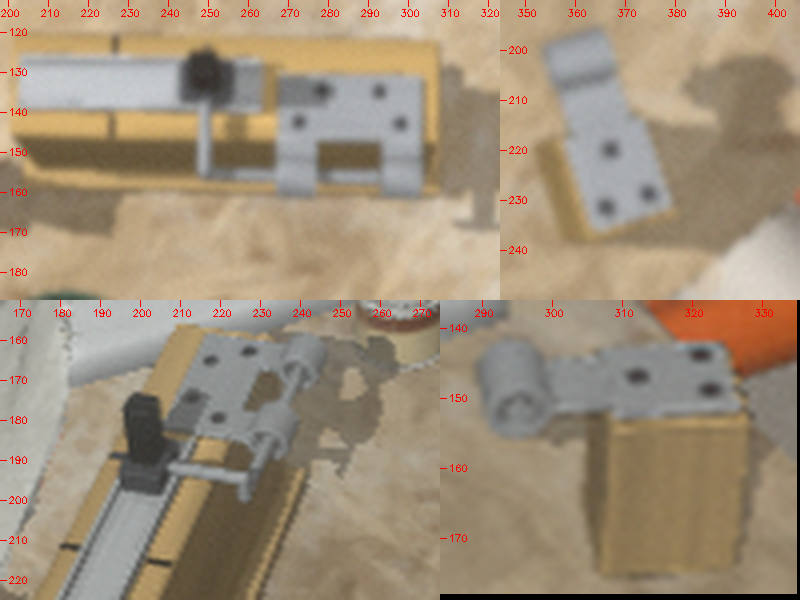

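The close crop shows a bare timber stile with a grey leaf, with its knuckle pointing up and to the left at top px (360,197). The red piece is therefore rejected. The pin still shows in the gap at v≈157, and the mark bars are at u≈226. Next I fit the poses.

```bash
cat > fit.py <<'E'
from h import *
from scipy.optimize import least_squares
T=pickle.load(open('pics/top.pkl','rb'));S=pickle.load(open('pics/side.pkl','rb'))
P={'t':T,'s':S};n=np.nan
st=[('t',(363,237.2),(-25,22,39)),('t',(379.8,231.6),(-25,-22,39)),('t',(354,198.4),(66,14,42)),('t',(365.4,195.4),(66,-14,42)),
('s',(307.1,175),(25,22,-35)),('s',(326.1,175.3),(-25,22,-35)),('s',(327.1,151.7),(-25,22,37)),('s',(325,142.1),(-25,-22,39)),('s',(295.4,151),(55,14,37))]
ja=[('t',(267.5,n),(0,40,132)),('t',(277,n),(0,18,132)),('t',(293.5,n),(0,-18,132)),('t',(303.25,n),(0,-40,132)),
('t',(n,161.2),(-11.8,29,118)),('t',(n,161.2),(-11.8,-29,118)),('t',(n,122.2),(80,-50,118)),('t',(n,120.2),(80,80,118)),('t',(n,147),(20,50,118)),('t',(n,145.8),(20,190,118)),
('s',(230.5,185),(0,40,120))]
ja+=[('s',(173.8,232.3),(80,'e',118)),('s',(199.2,236.9),(20,'e',118)),('t',(202,n),(20,'e',118)),
('t',(226.2,n),(20,'m',118)),('t',(226.5,n),(80,'m',118)),('s',(204.5,215.5),(24,'m',118)),('s',(182.3,211.8),(76,'m',118)),
('t',(250.2,129),(50,'k',173)),('s',(200,175),(50,'k',173))]
def pt(q,L):
    L=[q['emk'.index(l)+3]*1000 if isinstance(l,str) else l for l in L]
    c,s=np.cos(q[2]),np.sin(q[2]);x,y,z=np.array(L)/1000
    return [q[0]+c*x-s*y,q[1]+s*x+c*y,z+zo]
def run(D,q0):
    f=lambda q:np.nan_to_num(np.array([proj(P[c],pt(q,L))-uv for c,uv,L in D])).ravel()
    r=least_squares(f,q0,loss='soft_l1');return r.x,r.fun.reshape(-1,2)
np.set_printoptions(precision=4,suppress=True)
if __name__=='__main__':
    zo=.035;a,ra=run(st,[.42,-.27,.3]);print('stile',a,np.degrees(a[2]));print(ra.round(1).tolist())
    zo=0;b,rb=run(ja,[.56,-.1,0,.18,.14,.1]);print('jamb',b,np.degrees(b[2]));print(rb.round(1).tolist())
    print('knob',pt(b,(50,'k',155)),'mark',pt(b,(50,'m',155)))
    for nm,z,bb in[('tin',.049,[355.2,158.8,387.2,184.2]),('bowl',.056,[193.6,184.8,233.1,227.7]),('cork',.026,[272.7,211,295.2,234.4])]:
        print(nm,onz(T,((bb[0]+bb[2])/2,(bb[1]+bb[3])/2),z))
E
python3 fit.py
```

```text
stile [ 0.4094 -0.2736  0.2958] 16.946291784356614
[[-0.5, 0.9], [1.4, 0.9], [-0.2, -0.1], [0.2, -0.6], [-1.3, 0.8], [-0.5, -0.6], [1.0, 0.4], [0.2, -1.7], [-0.7, 0.8]]
jamb [ 0.5575 -0.0846 -0.0061  0.1871  0.1321  0.0769] -0.34838131345904094
[[-0.5, 0.0], [0.1, 0.0], [0.1, 0.0], [0.5, 0.0], [0.0, 0.0], [0.0, 0.3], [0.0, -1.3], [0.0, 0.2], [0.0, -0.0], [0.0, 0.6], [1.0, 0.6], [-4.3, -1.1], [0.4, -0.4], [-0.9, 0.0], [-0.4, 0.0], [-0.1, 0.0], [2.2, -0.0], [-0.6, -0.5], [-0.7, -1.2], [0.4, -0.8]]
knob [np.float64(0.6080024220903479), np.float64(-0.008076775279747345), np.float64(0.155)] mark [np.float64(0.6083380824172447), np.float64(0.047126194363170684), np.float64(0.155)]
tin [ 0.5342 -0.2872  0.049 ]
bowl [0.4499 0.0803 0.056 ]
cork [ 0.4142 -0.0842  0.026 ]
```

```bash
python3 - <<'E'
import cv2,numpy as np
a=cv2.imread('pics/top0.png');b=cv2.imread('pics/side0.png')
cv2.imwrite('pics/o.png',cv2.resize(np.hstack([a,b]),(800,300),interpolation=cv2.INTER_AREA))
E
```

```text
(no output)
```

View pics/o.png

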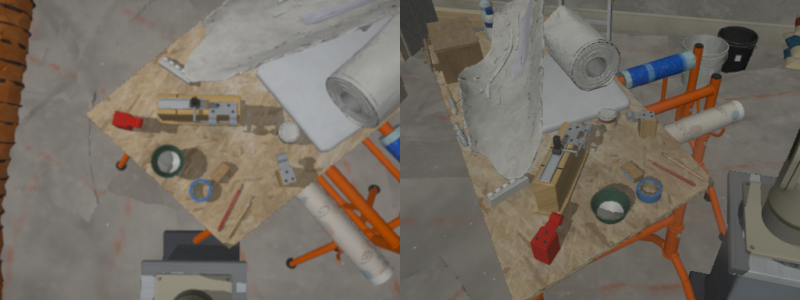

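Request:
{"method": "arm_command", "body": {"steps": [{"slide": [0.03,-0.05,0.02],"rot": [0,0,0],"grip": 1},{"slide": [0.03,-0.05,0.02],"rot": [0,0,0],"grip": 1},{"slide": [0.03,-0.05,0],"rot": [0,0,0],"grip": 1},{"slide": [0.03,-0.05,0],"rot": [0,0,0],"grip": 1},{"slide": [0.03,-0.05,0],"rot": [0,0,5],"grip": 1},{"slide": [0.03,-0.05,0],"rot": [0,0,5],"grip": 1},{"slide": [0.03,-0.05,0],"rot": [0,0,5],"grip": 1},{"slide": [0.03,-0.05,0],"rot": [0,0,2.5],"grip": 1}], "newtons": 20}}

```text
time: 1.9
ee_pos: [0.433, 0.193, 0.2629]
eef_rot: [0.003, 1.0, 0.0, 0.0]
ft_force: [0.9, 0.6, 0.1]
width: 0.0869
grip_force: 0.0
```

The overview shows a tall plaster sheet behind the jamb, with its foot at about x≥0.69 m. It also shows a roll on a foam board and orange trestles. The red look-alike is at (128,120) and the timber stile at (287,170). The knob area is clear from the robot's side, so I go above the knob.

Request:
{"method": "arm_command", "body": {"steps": [{"slide": [0.03,-0.035,-0.005],"rot": [0,0,0],"grip": 1},{"slide": [0.03,-0.035,-0.005],"rot": [0,0,0],"grip": 1},{"slide": [0.03,-0.035,-0.005],"rot": [0,0,0],"grip": 1},{"slide": [0.03,-0.035,-0.005],"rot": [0,0,0],"grip": 0.6},{"slide": [0.03,-0.035,-0.005],"rot": [0,0,0],"grip": 0.6},{"slide": [0.025,-0.026,-0.013],"rot": [0,0,0],"grip": 0.6},{"slide": [0,0,-0.02],"rot": [0,0,0],"grip": 0.6},{"slide": [0,0,0],"rot": [0,0,0],"grip": 0.6}]}}

```text
time: 2.9
ee_pos: [0.6065, -0.0064, 0.2031]
eef_rot: [0.004, 1.0, -0.0, -0.001]
ft_force: [-0.1, 0.2, 0.5]
width: 0.0536
grip_force: 0.0
```

```bash
python3 - <<'E'
from h import *
o=[]
for n,(u,v) in [('top',(190,60)),('side',(130,100))]:
    p=shot(n);save(p,n+'1.png')
    c=cv2.cvtColor(p['pixels'],cv2.COLOR_RGB2BGR)[v:v+140,u:u+130];o.append(cv2.resize(c,None,fx=3,fy=3,interpolation=cv2.INTER_CUBIC))
cv2.imwrite('pics/a1.png',np.hstack(o));s=sensors.read_state();print(s['ee_pos'],s['eef_rot'],s['ft_force'])
E
```

```text
[ 0.6073648  -0.00580928  0.20519108] [3.31741638e-03 9.99994468e-01 1.78933456e-04 1.62592259e-04] [ 0.3994777  -0.27394586  0.21466492]
```

View pics/a1.png

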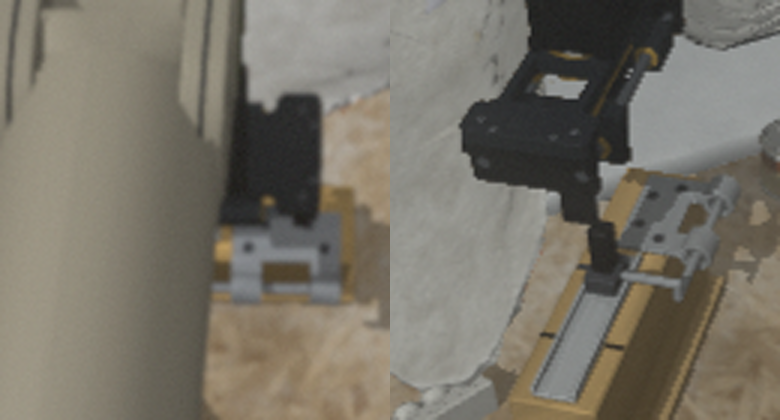

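The fingers stand over the knob, whose post is seen at about crop (600,240), and the body is clear of the plaster. I descend and close.

Request:
{"method": "arm_command", "body": {"steps": [{"slide": [0,-0.002,-0.02],"rot": [0,0,0],"grip": 0.6},{"slide": [0,0,-0.02],"rot": [0,0,0],"grip": 0.6},{"slide": [0,0,-0.015],"rot": [0,0,0],"grip": 0.6},{"slide": [0,0,-0.007],"rot": [0,0,0],"grip": 0.6},{"slide": [0,0,0],"rot": [0,0,0],"grip": 0},{"slide": [0,0,0],"rot": [0,0,0],"grip": 0},{"slide": [0,0,0],"rot": [0,0,0],"grip": 0},{"slide": [0,0,0],"rot": [0,0,0],"grip": 0}], "newtons": 20}}

```text
time: 4.0
ee_pos: [0.6075, -0.0081, 0.1429]
eef_rot: [0.004, 1.0, 0.0, 0.0]
ft_force: [-0.0, 2.1, 1.2]
width: 0.0204
grip_force: 1.1
```

Request:
{"method": "arm_command", "body": {"steps": [{"slide": [0,0,0],"rot": [0,0,0],"grip": 0},{"slide": [0,0,0],"rot": [0,0,0],"grip": 0},{"slide": [0,0.008,0],"rot": [0,0,0],"grip": 0},{"slide": [0,0.01,0],"rot": [0,0,0],"grip": 0},{"slide": [0,0.01,0],"rot": [0,0,0],"grip": 0},{"slide": [0,0.01,0],"rot": [0,0,0],"grip": 0},{"slide": [0,0.007,0],"rot": [0,0,0],"grip": 0},{"slide": [0,0,0],"rot": [0,0,0],"grip": 0}]}}

```text
time: 5.0
ee_pos: [0.6081, 0.0389, 0.1429]
eef_rot: [0.003, 1.0, 0.001, 0.001]
ft_force: [5.2, 1.8, 3.3]
width: 0.016
grip_force: 20.0
```

```bash
python3 - <<'E'
from h import *
p=shot('side');save(p,'side2.png');u,v=165,165
c=cv2.cvtColor(p['pixels'],cv2.COLOR_RGB2BGR)[v:v+60,u:u+80];cv2.imwrite('pics/a2.png',cv2.resize(c,None,fx=8,fy=8,interpolation=cv2.INTER_CUBIC));s=sensors.read_state();print(s['ee_pos'],s['ft_force'],s['width'],s['grip_force'])
E
```

```text
[0.60811305 0.03887473 0.14290682] [4.96461693 2.23063356 2.35749473] 0.016071072949214553 20.00706367660314
```

View pics/a2.png

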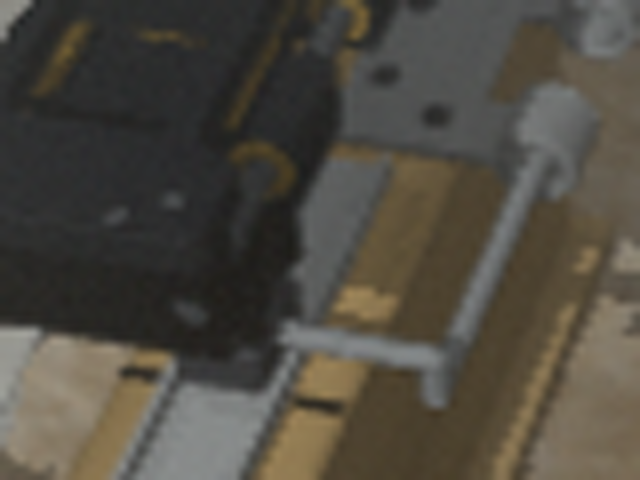

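```bash
python3 - <<'E'
from h import *
np.set_printoptions(precision=4,suppress=True)
T=pickle.load(open('pics/top.pkl','rb'));S=pickle.load(open('pics/side.pkl','rb'))
for n,p,uv,z in[('barL s',S,(182.1,211.6),.118),('barR s',S,(205,215.6),.118),('bar far t',T,(226.5,123),.118),('bar near t',T,(226,143.5),.118),('knob0 t',T,(250.2,129),.173),('knob0 s',S,(200,175),.173),('ptr0 s',S,(193.8,189),.121)]: print(n,onz(p,uv,z))
# where arm axis line would project for knob at mark
for y in(.045,.047,.049): print(y,proj(S,(.625,y,.12)),proj(S,(.58,y,.13)))
E
```

```text
barL s [0.6332 0.0476 0.118 ]
barR s [0.5856 0.0483 0.118 ]
bar far t [0.632  0.0466 0.118 ]
bar near t [0.5854 0.0469 0.118 ]
knob0 t [ 0.6054 -0.0095  0.173 ]
knob0 s [ 0.6081 -0.0057  0.173 ]
ptr0 s [ 0.6306 -0.0168  0.121 ]
0.045 [186.357  210.5958] [207.6929 210.5568]
0.047 [186.0147 211.3031] [207.378  211.2755]
0.049 [185.6714 212.0126] [207.0621 211.9965]
```

Request:
{"method": "arm_command", "body": {"steps": [{"slide": [0,0.005,0],"rot": [0,0,0],"grip": 0},{"slide": [0,0.003,0],"rot": [0,0,0],"grip": 0},{"slide": [0,0,0],"rot": [0,0,0],"grip": 0},{"slide": [0,0,0],"rot": [0,0,0],"grip": 0.3},{"slide": [0,0,0],"rot": [0,0,0],"grip": 0.4},{"slide": [0,0,0.02],"rot": [0,0,0],"grip": 0.5},{"slide": [0,0,0.05],"rot": [0,0,0],"grip": 0.5},{"slide": [-0.03,-0.03,0.03],"rot": [0,0,0],"grip": 0.5}]}}

```text
time: 6.05
ee_pos: [0.5779, 0.0171, 0.2439]
eef_rot: [0.002, 1.0, 0.0, 0.0]
ft_force: [-0.2, -1.2, 0.6]
width: 0.0429
grip_force: 0.0
```

Request:
{"method": "arm_command", "body": {"steps": [{"slide": [-0.03,-0.035,0],"rot": [0,0,2],"grip": 1},{"slide": [-0.03,-0.035,0],"rot": [0,0,3],"grip": 1},{"slide": [-0.03,-0.04,0],"rot": [0,0,3],"grip": 1},{"slide": [-0.03,-0.04,0],"rot": [0,0,3],"grip": 1},{"slide": [-0.02,-0.04,-0.02],"rot": [0,0,3],"grip": 1},{"slide": [-0.02,-0.04,-0.02],"rot": [0,0,3],"grip": 1},{"slide": [-0.01,-0.06,-0.03],"rot": [0,0,0],"grip": 1},{"slide": [0,0,0],"rot": [0,0,0],"grip": 1}]}}

```text
time: 7.05
ee_pos: [0.4051, -0.2735, 0.1732]
eef_rot: [-0.141, 0.99, 0.0, -0.002]
ft_force: [-0.5, 1.2, 0.7]
width: 0.0871
grip_force: 0.0
```

```bash
python3 - <<'E'
from h import *
p=shot('side');save(p,'side3.png');t=shot('top');save(t,'top3.png')
def z(p,u,v,w,h,f): return cv2.resize(cv2.cvtColor(p['pixels'],cv2.COLOR_RGB2BGR)[v:v+h,u:u+w],None,fx=f,fy=f,interpolation=cv2.INTER_CUBIC)
A=z(p,165,165,66,60,6);B=z(p,270,100,66,60,6);C=z(t,195,110,133,60,6)[:240,:]
cv2.imwrite('pics/a3.png',np.vstack([np.hstack([A,B])[:360],C[:, :792]]));s=sensors.read_state();print(s['ee_pos'],s['eef_rot'])
E
```

```text
[ 0.40772672 -0.27021531  0.17455494] [-1.43725515e-01  9.89617266e-01  4.34634717e-04 -6.74567020e-04]
```

View pics/a3.png

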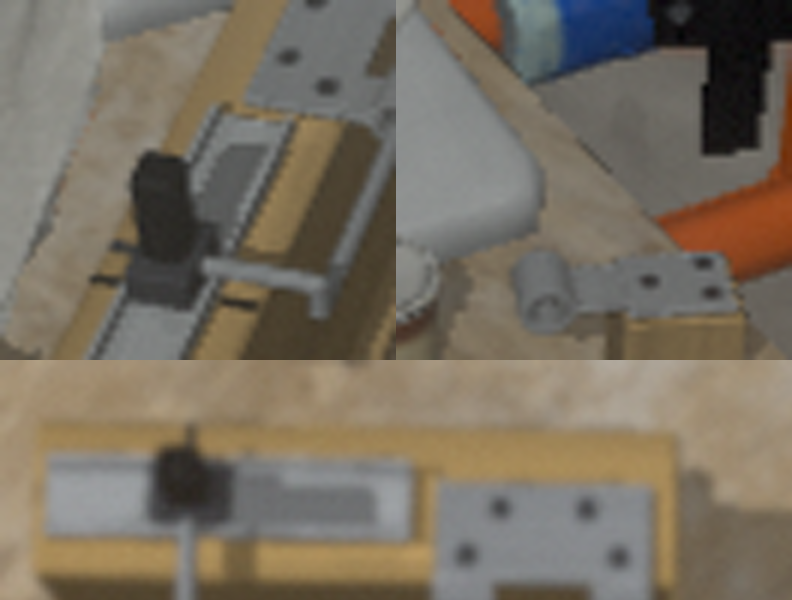

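The slide now stands about at the mark. In the top view the arm at crop u≈186 lines up with the bar at u≈188. In the side view the pointer is at (122,247), near the bar at (105,279), though its height gives parallax. The stile stands untouched, with the gripper above it. I check numerically.

```bash
python3 - <<'E'
from h import *
np.set_printoptions(precision=4,suppress=True)
T=pickle.load(open('pics/top.pkl','rb'));S=pickle.load(open('pics/side.pkl','rb'))
t=T['pixels'].astype(int).sum(2);s=S['pixels'].astype(int).sum(2)
print('top row136-146 mean near arm',t[139:144,219:234].mean(0).round())
print('top far bar',t[119:124,219:234].mean(0).round())
t0=cv2.imread('pics/top0.png').astype(int).sum(2)
print('bar0 near',t0[141:145,219:234].mean(0).round());print('bar0 far',t0[120:124,219:234].mean(0).round())
print('arm0',t0[139:144,242:257].mean(0).round())
g=cv2.imread('pics/side0.png',0)
# template matching of knob side
for a,b,box in[('side0','side3',(196,173,212,198)),('top0','top3',(243,122,257,142))]:
    A=cv2.imread(f'pics/{a}.png',0);B=cv2.imread(f'pics/{b}.png',0);u0,v0,u1,v1=box
    A4=cv2.resize(A[v0:v1,u0:u1],None,fx=8,fy=8,interpolation=cv2.INTER_CUBIC)
    ro=(u0-35,v0-10,u1+5,v1+30);B4=cv2.resize(B[ro[1]:ro[3],ro[0]:ro[2]],None,fx=8,fy=8,interpolation=cv2.INTER_CUBIC)
    m=cv2.matchTemplate(B4,A4,cv2.TM_CCOEFF_NORMED);_,mx,_,l=cv2.minMaxLoc(m)
    d=np.array([l[0]/8+ro[0]-u0,l[1]/8+ro[1]-v0]);P=S if a[0]=='s' else T
    c=proj(P,(.608,-.008,.15));print(a,d,mx,onz(P,c+d,.15)-onz(P,c,.15))
for u in(225.6,):print(onz(T,(u,143),.13),onz(T,(226.2,143),.118))
E
```

```text
top row136-146 mean near arm [382. 377. 376. 379. 376. 389. 410. 376. 348. 370. 386. 387. 371. 322.
 294.]
top far bar [374. 372. 369. 367. 365. 365. 345. 303. 312. 349. 361. 359. 359. 359.
 357.]
bar0 near [392. 390. 392. 387. 386. 352. 280. 282. 358. 398. 397. 395. 394. 392.
 392.]
bar0 far [359. 358. 356. 359. 361. 360. 330. 274. 284. 337. 352. 353. 353. 350.
 347.]
arm0 [365. 369. 369. 371. 369. 381. 398. 369. 328. 333. 349. 338. 313. 295.
 291.]
side0 [-8.5  17.25] 0.9141832590103149 [0.0004 0.0508 0.    ]
top0 [-23.375  -0.5  ] 0.9767861366271973 [0.001  0.0506 0.    ]
[0.584  0.0466 0.13  ] [0.5865 0.0465 0.118 ]
```

```bash
python3 - <<'E'
from h import *
o=[]
for f,u,v in(('top3',214,116),('side3',178,186)):
    im=cv2.imread(f'pics/{f}.png');c=cv2.resize(im[v:v+36,u:u+26],None,fx=15,fy=15,interpolation=cv2.INTER_CUBIC);c=cv2.convertScaleAbs(c,alpha=1.5)
    for k in range(0,26,2): cv2.line(c,(k*15+7,0),(k*15+7,6 if (u+k)%10 else 14),(0,0,255),1)
    for k in range(0,36,2): cv2.line(c,(0,k*15+7),(6 if (v+k)%10 else 14,k*15+7),(0,0,255),1)
    o.append(c)
cv2.imwrite('pics/z.png',np.hstack(o))
t=cv2.imread('pics/top3.png').astype(int).sum(2)
print('arm',t[147:153,218:234].mean(0).round());print('knob',t[127:131,214:238].mean(0).round());print('carr',t[134:138,214:238].mean(0).round())
print('ptr',t[122:128,218:234])
E
```

```text
arm [200. 198. 203. 202. 204. 240. 329. 391. 352. 267. 217. 203. 205. 204.
 201. 200.]
knob [432. 433. 432. 430. 416. 356. 260. 167. 130. 131. 136. 130. 128. 123.
 129. 149. 172. 184. 200. 244. 304. 340. 348. 346.]
carr [464. 457. 450. 441. 415. 356. 282. 244. 228. 219. 232. 252. 246. 213.
 198. 202. 210. 215. 233. 278. 325. 335. 337. 332.]
ptr [[361 365 361 363 351 356 350 316 251 272 333 361 361 360 360 364]
 [373 372 362 349 333 318 317 286 241 268 341 366 369 374 377 367]
 [387 383 354 305 254 236 220 208 192 233 309 363 371 370 374 381]
 [419 401 342 249 174 148 149 141 148 174 262 325 349 348 367 385]
 [414 392 316 201 134 119 139 128 133 148 201 258 291 293 328 364]
 [377 333 256 176 133 136 141 131 131 122 147 196 219 225 251 287]]
```

View pics/z.png

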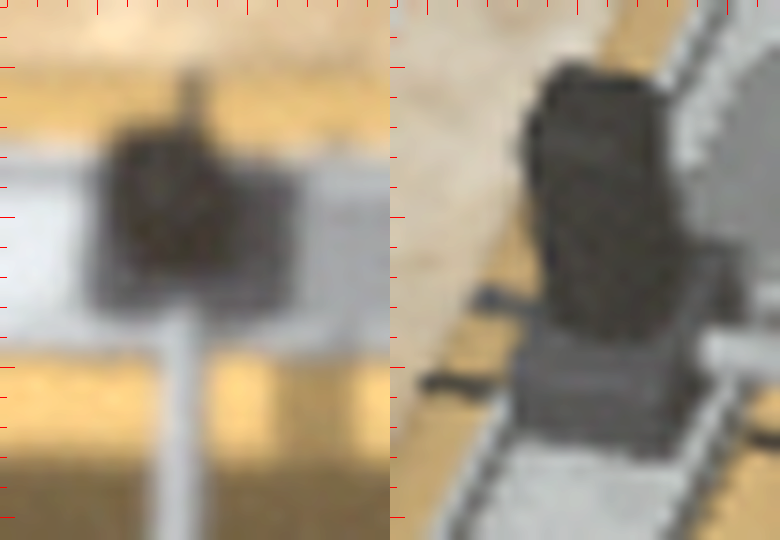

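```bash
python3 - <<'E'
from h import *
from scipy.optimize import least_squares
np.set_printoptions(precision=4,suppress=True)
T=pickle.load(open('pics/top.pkl','rb'));S=pickle.load(open('pics/side.pkl','rb'))
def tri(ut,row,s): # top: u at given row (as line pt), side full pixel; top line slope du/drow=-0.05
    f=lambda X:np.r_[(proj(T,X)[0]-ut+.05*(proj(T,X)[1]-row))*3,proj(S,X)-s]
    return least_squares(f,[.6,.047,.12]).x
print('arm root',tri(225.5,141,(198.5,208.8)))
print('arm end',tri(225.1,150,(217,212.3)))
print('bar near',tri(225.5,143,(204.8,215.3)))
print('bar far',tri(226.55,122,(181.3,211.3)))
print('ptr',tri(226.4,123.5,(183.5,205.6)))
for y in (.044,.047): print(y,[proj(S,(.633,y,z)).round(1) for z in(.118,.125,.13)],[proj(S,(.5575,y,z)).round(1) for z in(.12,.13)])
E
```

```text
arm root [0.5981 0.0463 0.1322]
arm end [0.5603 0.0474 0.132 ]
bar near [0.586  0.048  0.1185]
bar far [0.6353 0.0466 0.1173]
ptr [0.6292 0.0452 0.1332]
0.044 [array([182.8, 210.3]), array([182.4, 207.8]), array([182.1, 206. ])] [array([219.3, 215.6]), array([219., 212.])]
0.047 [array([182.3, 211.4]), array([181.9, 208.9]), array([181.5, 207.1])] [array([218.9, 216.7]), array([218.5, 213.1])]
```

The pointer and arm, triangulated, stand within about 1 mm of the bars, so the slide is at its mark. Next I take the stile.

Request:
{"method": "arm_command", "body": {"steps": [{"slide": [0.0015,-0.0035,-0.03],"rot": [0,0,0.4],"grip": 1},{"slide": [0,0,-0.04],"rot": [0,0,0],"grip": 1},{"slide": [0,0,-0.04],"rot": [0,0,0],"grip": 1},{"slide": [0,0,-0.025],"rot": [0,0,0],"grip": 1},{"slide": [0,0,-0.01],"rot": [0,0,0],"grip": 1},{"slide": [0,0,0],"rot": [0,0,0],"grip": 0.3},{"slide": [0,0,0],"rot": [0,0,0],"grip": 0.3},{"slide": [0,0,0],"rot": [0,0,0],"grip": 0.3}], "newtons": 25}}

```text
time: 8.15
ee_pos: [0.4103, -0.2742, 0.0308]
eef_rot: [-0.148, 0.989, -0.0, 0.001]
ft_force: [0.0, 0.5, 0.3]
width: 0.0647
grip_force: 0.0
```

Request:
{"method": "arm_command", "body": {"steps": [{"slide": [0,0,0],"rot": [0,0,0],"grip": 0.3},{"slide": [0,0,0],"rot": [0,0,0],"grip": 0.3},{"slide": [0,0,0],"rot": [0,0,0],"grip": 0.3},{"slide": [0,0,0.005],"rot": [0,0,0],"grip": 0.3},{"slide": [0,0,0.01],"rot": [0,0,0],"grip": 0.3},{"slide": [0,0,0.015],"rot": [0,0,0],"grip": 0.3},{"slide": [0,0,0.03],"rot": [0,0,0],"grip": 0.3},{"slide": [0,0,0.03],"rot": [0,0,0],"grip": 0.3}]}}

```text
time: 9.15
ee_pos: [0.4095, -0.2743, 0.1217]
eef_rot: [-0.147, 0.989, -0.0, 0.0]
ft_force: [0.7, -0.8, -1.6]
width: 0.0435
grip_force: 24.9
```

Request:
{"method": "arm_command", "body": {"steps": [{"slide": [0.0155,0.0315,0],"rot": [0,0,-2.9],"grip": 0.3},{"slide": [0.0155,0.0315,0],"rot": [0,0,-2.9],"grip": 0.3},{"slide": [0.0155,0.0315,0],"rot": [0,0,-2.9],"grip": 0.3},{"slide": [0.0155,0.0315,0],"rot": [0,0,-2.9],"grip": 0.3},{"slide": [0.0155,0.0315,0],"rot": [0,0,-2.9],"grip": 0.3},{"slide": [0.0155,0.0325,0],"rot": [0,0,-2.8],"grip": 0.3},{"slide": [0,0,0],"rot": [0,0,0],"grip": 0.3},{"slide": [0,0,0],"rot": [0,0,0],"grip": 0.3}]}}

```text
time: 10.15
ee_pos: [0.5025, -0.0847, 0.1205]
eef_rot: [0.003, 1.0, -0.0, 0.0]
ft_force: [-0.6, -0.3, -0.7]
width: 0.0438
grip_force: 24.9
```

```bash
python3 - <<'E'
from h import *
p=shot('side');save(p,'side4.png');t=shot('top');save(t,'top4.png')
def z(p,u,v,w,h,f):
    c=cv2.resize(cv2.cvtColor(p['pixels'],cv2.COLOR_RGB2BGR)[v:v+h,u:u+w],None,fx=f,fy=f,interpolation=cv2.INTER_CUBIC);c=cv2.convertScaleAbs(c,alpha=1.3)
    for k in range(0,w,2): cv2.line(c,(k*f+f//2,0),(k*f+f//2,5 if (u+k)%10 else 14),(0,0,255),1)
    for k in range(0,h,2): cv2.line(c,(0,k*f+f//2),(5 if (v+k)%10 else 14,k*f+f//2),(0,0,255),1)
    return c
A=z(p,210,130,70,75,8);B=z(t,250,110,78,75,8)
cv2.imwrite('pics/f1.png',cv2.resize(np.hstack([A[:,:400],B[:,-400:]]),None,fx=1,fy=1));s=sensors.read_state();print(s['ee_pos'],s['eef_rot'],s['ft_force'])
E
```

```text
[ 0.50228067 -0.08516732  0.12033531] [ 3.46009513e-03  9.99994004e-01 -2.43144573e-05  1.36316802e-04] [-0.59626892 -0.0401575  -2.98805808]
```

View pics/f1.png

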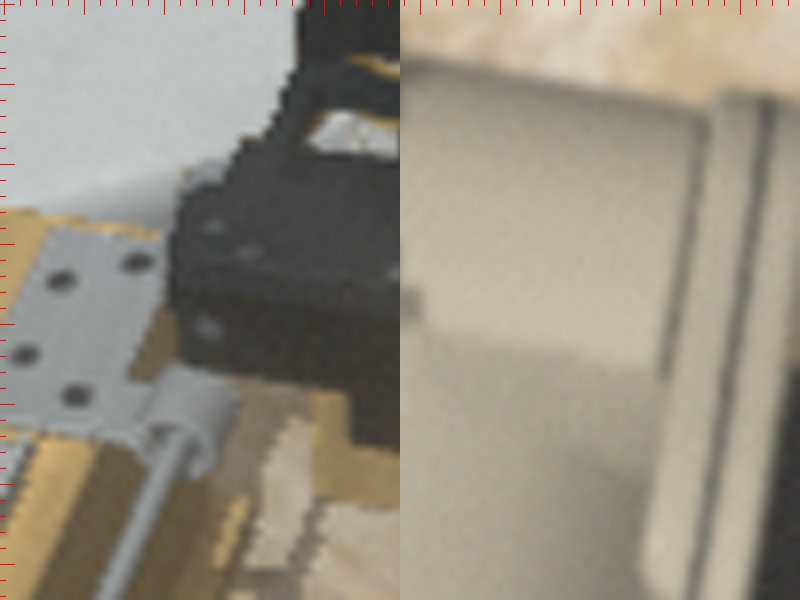

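The gripper body hides the gap. I can see the near knuckle end at side px (232,184) and the stile's front face edge at side px (248.5,180–192). I check these against predictions.

```bash
python3 - <<'E'
from h import *
np.set_printoptions(precision=2,suppress=True)
S=pickle.load(open('pics/side.pkl','rb'))
q=np.array([.5022,-.085]);zb=.1203-.0300
for L in[(25,22,0),(25,22,20),(-25,22,0)]: print(L,proj(S,(q[0]+L[0]/1e3,q[1]+L[1]/1e3,zb+L[2]/1e3)))
g=S['pixels'].astype(int).sum(2)
print('cols242-256 rows180-190');print(g[180:191:2,242:257])
print('col250-256 vertical');print(g[184:197,250:260])
E
```

```text
(25, 22, 0) [248.26 192.25]
(25, 22, 20) [247.99 185.34]
(-25, 22, 0) [271.11 195.72]
cols242-256 rows180-190
[[251 251 250 258 246 250 258 276 286 267 260 204 138 144 136]
 [259 251 247 265 319 310 266 278 281 270 258 208 149 141 143]
 [252 250 290 358 352 350 343 317 290 273 260 210 146 146 134]
 [256 294 363 364 363 368 348 288 282 276 267 269 271 280 274]
 [300 373 385 389 374 372 343 288 281 274 276 272 271 277 279]
 [289 356 363 373 387 387 371 303 291 272 267 273 270 281 285]]
col250-256 vertical
[[290 273 260 210 146 146 134 141 149 149]
 [280 273 271 252 176 173 157 154 150 149]
 [282 276 267 269 271 280 274 239 233 189]
 [287 277 276 274 272 282 280 282 289 276]
 [281 274 276 272 271 277 279 284 286 280]
 [285 282 274 279 274 280 284 285 285 275]
 [291 272 267 273 270 281 285 288 278 283]
 [288 279 268 277 272 280 281 285 286 284]
 [250 264 291 288 300 296 284 290 287 288]
 [310 376 374 380 359 308 310 293 288 307]
 [313 387 386 385 387 382 372 365 376 376]
 [379 380 384 383 388 386 380 381 375 369]
 [363 367 382 385 380 378 373 378 376 367]]
```

Request:
{"method": "arm_command", "body": {"steps": [{"slide": [0.0012,0.0006,0],"rot": [0,0,0],"grip": 0.3},{"slide": [0,0,-0.008],"rot": [0,0,0],"grip": 0.3},{"slide": [0,0,-0.008],"rot": [0,0,0],"grip": 0.3},{"slide": [0,0,-0.006],"rot": [0,0,0],"grip": 0.3},{"slide": [0,0,-0.005],"rot": [0,0,0],"grip": 0.3},{"slide": [0,0,-0.005],"rot": [0,0,0],"grip": 0.3},{"slide": [0,0,0],"rot": [0,0,0],"grip": 0.3},{"slide": [0,0,0],"rot": [0,0,0],"grip": 0.3}]}}

```text
time: 11.25
ee_pos: [0.5039, -0.0836, 0.0881]
eef_rot: [0.003, 1.0, 0.0, 0.0]
ft_force: [0.1, -0.4, -1.7]
width: 0.044
grip_force: 24.9
```

Request:
{"method": "arm_command", "body": {"steps": [{"slide": [0,-0.0005,-0.003],"rot": [0,0,0],"grip": 0.3},{"slide": [0,0,-0.003],"rot": [0,0,0],"grip": 0.3},{"slide": [0,0,-0.002],"rot": [0,0,0],"grip": 0.3},{"slide": [0,0,-0.002],"rot": [0,0,0],"grip": 0.3},{"slide": [0,0,0],"rot": [0,0,0],"grip": 0.3},{"slide": [0,0,0],"rot": [0,0,0],"grip": 0.3},{"slide": [0,0,0],"rot": [0,0,0],"grip": 0.3},{"slide": [0,0,0],"rot": [0,0,0],"grip": 0.3}]}}

```text
time: 12.25
ee_pos: [0.5038, -0.084, 0.078]
eef_rot: [0.003, 1.0, 0.0, 0.0]
ft_force: [0.2, -0.5, -1.8]
width: 0.0437
grip_force: 24.9
```

```bash
python3 - <<'E'
from h import *
np.set_printoptions(precision=4,suppress=True)
p=shot('side');save(p,'side5.png');t=shot('top')
def z(p,u,v,w,h,f):
    c=cv2.resize(cv2.cvtColor(p['pixels'],cv2.COLOR_RGB2BGR)[v:v+h,u:u+w],None,fx=f,fy=f,interpolation=cv2.INTER_CUBIC);c=cv2.convertScaleAbs(c,alpha=1.4)
    for k in range(0,w,2): cv2.line(c,(k*f+f//2,0),(k*f+f//2,5 if (u+k)%10 else 14),(0,0,255),1)
    for k in range(0,h,2): cv2.line(c,(0,k*f+f//2),(5 if (v+k)%10 else 14,k*f+f//2),(0,0,255),1)
    return c
cv2.imwrite('pics/f2.png',z(p,200,150,80,60,10));s=sensors.read_state();print(s['ee_pos'],s['eef_rot'],s['ft_force'],s['torque'])
q=s['ee_pos']
for L in[(25,22,0),(25,22,20),(-25,22,0),(55,14,72),(55,-14,72)]: print(L,proj(p,(q[0]+L[0]/1e3,q[1]+L[1]/1e3,q[2]-.0303+L[2]/1e3)))
print('jamb near end',proj(p,(.5577,-.0446,.12)))
E
```

```text
[ 0.5038 -0.084   0.078 ] [0.0028 1.     0.0001 0.    ] [ 0.0447  0.3235 -1.7569] [-0.0115  0.007  -0.0125]
(25, 22, 0) [247.984  206.5556]
(25, 22, 20) [247.7191 200.0406]
(-25, 22, 0) [270.1853 210.054 ]
(55, 14, 72) [234.2085 177.7458]
(55, -14, 72) [237.6468 169.3616]
jamb near end [231.4815 185.6002]
```

View pics/f2.png

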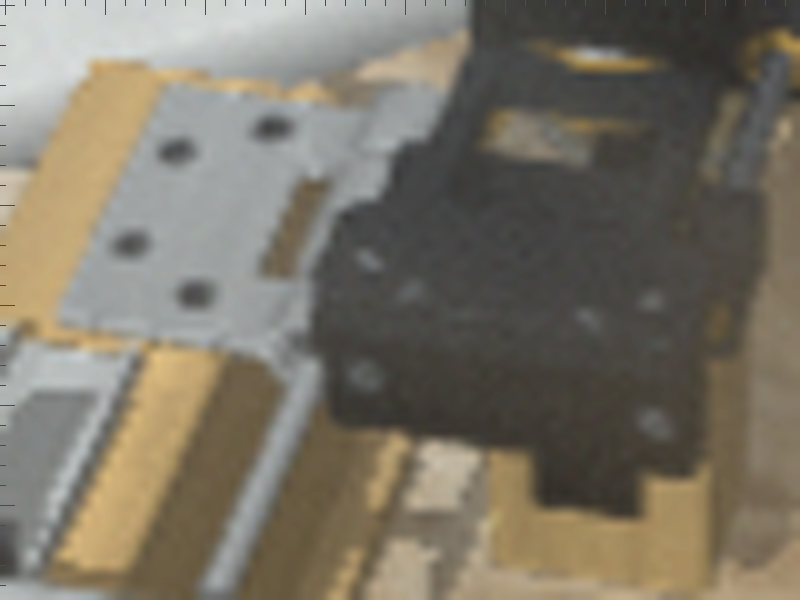

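The stile's knuckle shows as a grey strip between the jamb's knuckles at crop (315,225), with the timber base at (490–710,565–585). I check its height and tilt from the bottom edge.

```bash
python3 - <<'E'
from h import *
np.set_printoptions(precision=1,suppress=True)
S=pickle.load(open('pics/side.pkl','rb'))
for f,q in(('side5',(.5038,-.0840,.078)),('side4',(.5022,-.085,.1203))):
    g=cv2.imread(f'pics/{f}.png').astype(float)
    a=proj(S,(q[0]+.025,q[1]+.022,q[2]-.0303));b=proj(S,(q[0]-.025,q[1]+.022,q[2]-.0303))
    print(f,a,b)
    for u in range(250,271,3):
        v=a[1]+(b[1]-a[1])*(u-a[0])/(b[0]-a[0]);r=int(round(v));print(u,round(v,1),r-5,g[r-5:r+5,u-1:u+2].sum(2).mean(1).astype(int))
g=cv2.imread('pics/side5.png').astype(int).sum(2)
print('slot/knuckle rows165-180',);print(g[165:182:2,222:240])
E
```

```text
side5 [248.  206.5] [270.2 210. ]
250 206.9 202 [286 276 275 279 287 335 331 318 300 290]
253 207.3 202 [268 267 270 270 284 298 340 315 300 313]
256 207.8 203 [281 280 282 282 285 340 308 308 316 322]
259 208.3 203 [287 285 282 283 300 329 328 312 309 305]
262 208.8 204 [282 283 281 284 293 352 337 308 298 302]
265 209.2 204 [288 289 288 287 310 311 336 327 321 313]
268 209.7 205 [287 287 288 287 275 333 335 326 316 299]
side4 [248.3 192.4] [271.1 195.8]
250 192.6 188 [281 288 288 292 261 318 323 352 340 308]
253 193.1 188 [273 275 270 272 293 371 386 385 382 376]
256 193.5 189 [283 284 282 290 303 373 382 376 370 377]
259 194.0 189 [282 282 288 288 300 372 370 367 361 366]
262 194.4 189 [287 289 286 287 301 314 350 331 327 333]
265 194.9 190 [282 287 284 284 295 348 337 333 331 333]
268 195.4 190 [291 290 294 290 299 306 345 333 310 313]
slot/knuckle rows165-180
[[355 354 347 351 345 344 353 359 368 347 335 336 329 318 303 317 295 210]
 [353 352 355 345 345 352 357 329 298 345 284 289 301 329 332 345 295 144]
 [354 350 346 348 347 350 323 228 204 209 238 298 326 326 330 304 170 148]
 [347 340 343 353 353 334 240 213 208 237 285 246 153 153 158 156 148 156]
 [338 343 348 348 328 248 220 210 236 291 294 163 165 156 156 155 164 150]
 [339 347 347 332 254 216 204 232 296 277 178 163 163 190 242 192 155 160]
 [343 349 343 310 250 239 215 253 275 188 163 162 165 166 158 157 162 158]
 [341 347 342 338 334 330 310 307 306 216 164 176 168 167 164 162 156 174]
 [351 345 343 338 329 306 303 336 303 169 153 160 152 160 159 155 154 152]]
```

```bash
python3 -c "
from bench import order;print(order.close_job())"
```

```text
the job is handed in; nothing more can be done
None
```

I handed the job in at about 12.5 s. The pin is within about 1 mm of its mark, and the stile is held upright with its knuckle in the jamb's gap, which I checked by measured pose, force and stile edges because the gripper hides the holes.

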